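# Latch a freshly glazed test tile in its carrier and hold it up level

## Robot

A 7-joint arm with a two-finger parallel gripper is mounted at the origin on the work surface; the furniture and walls round the work are solid. World frame = base frame: x ahead of the robot, y to its left, z up, the work surface at z = 0. Lengths are in m, angles in rad, forces in N, time in s.
With the tool pointing down it reaches from about 0.425 to 0.875 m from the base axis. Payload 4.7 kg.
Tool frame: the origin (TCP) lies at the very end of the fingers, on their centre line; the grasp point (between the pads) lies 19 mm behind it; z points along the fingers, y is the line along which they close (so a half turn about z gives the same grasp; the last joint's range is limited). The gripper opens to 87 mm and grips with 3 to 60 N. Pads are 19 mm wide; open, the fingers measure 117 mm over their backs; the gripper's body (75 mm by 190 mm) begins 51 mm behind the grasp point.
Start: joints at [1.328, 0.321, -0.07, 1.45, 0.023, 1.371, -0.057], TCP at [0.165, -0.629, 0.201] pointing down, gripper open.
Joint ranges: [-2.86, 2.86], [-0.3, 2.09], [-1.38, 1.24], [0.06, 2.45], [-1.56, 4.7], [0.09, 2.05], [-2.69, 2.69]. Speed limits (rad/s): [2.57, 2.57, 3.14, 3.14, 3.14, 3.14, 3.14].

## Interface

Orientations are given as a rotation vector (axis times angle).
In Python, from bench import ctrl, get_image, job gives the robot as it stands.
- The arm moves only by the shell command python3 -m crank 'ROWS' [FORCE]. ROWS is JSON, a list that holds one entry, the list of rows, each a list of 5 numbers: the shift along the tool's x, y, z in mm, then the turn about the tool's z in rad, then the closure, from -1 (fully open) to 1 (shut), so that 0 is half open. A call has 1 to 10 rows; each row shifts and turns the commanded pose from where the row before left it, along the tool's axes as they then stand; what a row does not reach is not made up. A row lasts 1/12 s, in which the tool goes at most 41.7 mm and 7.16 degrees, less where a joint would pass 70% of its speed; a pose out of reach is approached as far as the arm can. A call with a gripper value outside its range is refused whole. The fingers move at their own pace and stop on an object; FORCE is the grip in N (left out, the last holds). Time passes only in rows, so rows that do not move let the fingers close. It gives the time, the measured TCP pose, the force, the opening and the grip force at its end, in the units of the state.
- ctrl.get_state(): the state, without advancing time (a new reading comes with each control period).
- get_image(name): name is "side" or "top"; returns a dict with "pixels" (480x640x3 uint8, red, green, blue), "fx", "fy", "cx", "cy" (pixels), "T" (4x4, takes a point from camera to world coordinates). Camera axes: x right, y down, z forward; pixel columns grow to the right and rows downward; lengths in m; the calibration is good to about 2 mm. A picture is of the moment at which its call begins. There is no depth.
- job.close_job(): hands the job in; it is judged then, once.
The state is a dict: "time": time; "joint_positions": joint angles; "qd": joint speeds; "joint_torque": joint torques, N m; "position": TCP position; "tool_rot": TCP orientation; "ft_force": force on the tool from outside, world axes, zero at the start; "torque": the same for the moment, N m; "grip_width": opening from 0.0 (shut) to 1.0 (fully open); "grip_force": force on a finger pad.
Only numpy, scipy, OpenCV 4.12 (cv2) and the standard library are available. Lean on these libraries where they do the work, as an engineer would, in place of code of your own. Each camera call takes 0.05 s, during which the arm holds its last target. There are 200 camera calls.

## Task

The green test tile has just been glazed and is still wet, so keep it level all the time: set it in the pocket of the carrier standing in its wooden stand, with the tile's bare white end at the latch end of the pocket, and then swing the latch with the black knob fully shut over that bare end. Only then lift the carrier by its dark wooden handle straight up out of the stand, at least 10 cm, and finish holding it there by the handle, level and still, ready for the kiln; leave the blue tile where it lies.

Things in the scene. Friction and masses are not known exactly. Their poses are not given: they have to be found in the camera images.
- green_tile: Test tile with a dark green glazed face and a bare white strip at one end, a flat slab 75 x 40 x 10 mm (about 60 g), loose on the table. Origin: centre of its underside; x runs along its length towards the bare end, z up. Grip it from above across its 40 mm width.
- green_bare (a point): Point on the underside of the green tile, 30 mm from its origin towards the bare white end.
- blue_tile: Test tile of the same size with a blue glazed face, lying nearby; leave it. Same axes.
- stand: Fixed wooden loading stand, 112 x 180 mm. Its board's top, on which the carrier rests, is 14 mm above the table; wooden corner cheeks rise 6 mm more round the carrier's plate with 1.5 mm play. Origin: centre at table height; y runs from the handle end to the latch end.
- carrier: Loose aluminium carrier, about 0.4 kg: a plate 92 (x) x 160 (y) x 6 mm with the pocket on its +y half, the handle on its -y half and the latch at its +y end. Origin: centre of the plate's underside (14 mm above the table while in the stand); z up. Lift it straight up.
- pocket (a point): Centre of the pocket's floor, 6 mm above the carrier's origin, at y = +37 mm. The pocket is 44 mm (x) by 79 mm (y) for the 40 x 75 mm tile, bounded by low corner tabs up to 10 mm above its floor that flare outwards (lead-in of 3 mm); the middle 48 mm of both long sides is open for fingers, over plain plate level with the floor.
- pocket_bare (a point): Point on the pocket's floor 30 mm from its centre towards the latch (+y): the tile's bare end belongs here.
- handle (a point): Centre of the handle's dark wooden grip bar: 16 mm thick (carrier x), 66 mm long (carrier y), 22 mm tall, its centre 46 mm above the plate's top, with clear space below it. Grip it from above across its 16 mm thickness.
- latch (a joint): Angle of the brass latch bar (14 mm wide, 5 mm thick) about its upright pivot, rad: 0 is shut (stop; the bar lies across the pocket's +y end, pointing along carrier -x, 1.5 mm above the tile), pi/2 points along carrier +y, 1.9 is the open stop. It starts open, stays where it is left, and needs about 1 N at the knob.
- latch_knob (a point): Mid-height of the upright round black knob at the end of the latch bar: 14 mm in diameter, its top 12 mm above this point and the bar's top 13 mm below it. It moves on a circle of 76 mm radius about the pivot: in carrier axes the knob is at pivot + 76 mm x (-cos, +sin) of the latch angle.
- latch_pivot (a point): Point on the latch's upright pivot axis, at carrier x = +36 mm, y = +68 mm.
Mind the look-alikes: they are no part of the job. What is shaped like the green_tile but purple is not meant.

How it is judged:
By the outcome, as a careful person would: the job done as asked, in the order asked, and still so for the second after the job is handed in, while the arm keeps its last pose, push and grip.
It also fails if it takes over 67 s, if anything falls off the work surface, if the arm or the gripper's body presses on something with over 40 N, if the wrist force passes 120 N, or if a joint passes its speed limit or range.

## Working session

There is one attempt and no reset: what is moved stays moved. The work goes in short steps, Python scripts to look and compute and a shell command to move; the robot and the scene stay as the last step left them, time stands still between calls to the robot, and variables do not carry over. Pictures are saved under pics/ and viewed, at most 10 in all, crops included, and the job is handed in when it is done.

```bash
mkdir -p pics; ls; python3 - <<'E'
from bench import ctrl,get_image
import cv2,numpy as np
for n in("top","side"):
    im=get_image(n);cv2.imwrite(f"pics/{n}0.png",im["pixels"][:,:,::-1])
    print(n,im["fx"],im["fy"],im["cx"],im["cy"],np.round(im["T"],4).tolist())
s=ctrl.get_state();print(s)
E
```

```text
pics
top 612.5440261232699 612.5440261232699 315.8829035119592 248.13866759416902 [[0.0034, -0.9964, 0.0845, 0.2433], [-0.9999, -0.0043, -0.0113, 0.0037], [0.0116, -0.0845, -0.9964, 1.5865], [0.0, 0.0, 0.0, 1.0]]
side 608.1490865632449 608.1490865632449 316.4381037911987 252.99588536068651 [[0.8805, -0.169, 0.4429, -0.3494], [-0.474, -0.2953, 0.8295, -1.3821], [-0.0094, -0.9403, -0.3401, 0.6489], [0.0, 0.0, 0.0, 1.0]]
{'time': 0.1, 'joint_positions': array([ 1.32807435,  0.32173315, -0.07005679,  1.45153131,  0.02261826,
        1.37077514, -0.05690121]), 'qd': array([-0.00011319, -0.00314016,  0.00050493, -0.0045944 , -0.00054587,
        0.00019122,  0.00101904]), 'joint_torque': array([-6.76635750e-05, -4.92572558e+01, -4.05791877e-01, -3.13399315e+01,
       -6.41853735e-02,  3.95839708e-02,  9.19056924e-05]), 'position': array([ 0.1649033 , -0.62820531,  0.19989179]), 'tool_rot': array([-3.11411139e+00, -4.02103908e-01,  5.16381727e-04]), 'ft_force': array([0.45471303, 0.34100571, 0.18826794]), 'torque': array([ 0.02176958,  0.03002503, -0.02801102]), 'grip_force': 0.0, 'grip_width': 1.000493862302221}
```

View pics/top0.png

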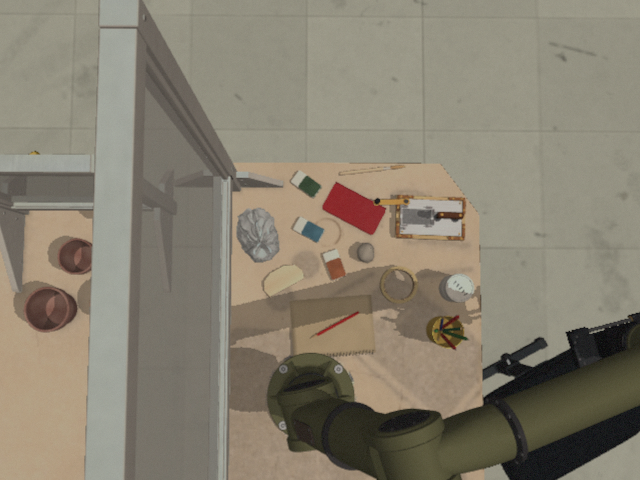

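View pics/side0.png

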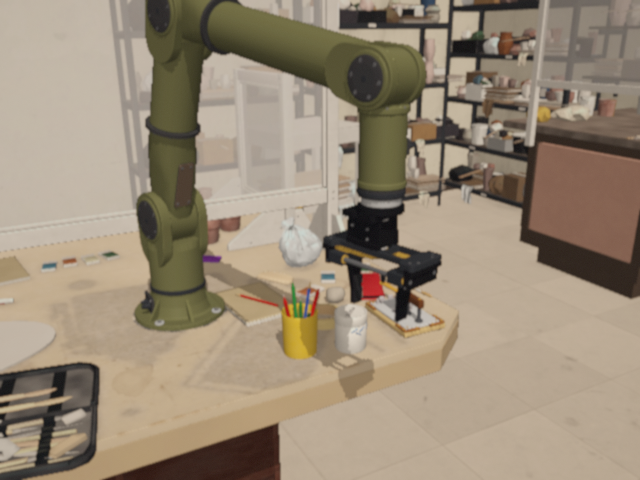

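Top view: the stand is at (430,217), with the latch open and its knob at (377,201), the handle at (447,216), and the green tile at (306,183). Look-alikes: blue (308,229), red-brown (332,264), a green pencil, and a purple slab in the side view at (212,259). I choose (306,183) and check it in a crop.

```bash
cat > h.py <<'E'
import numpy as np,cv2
from scipy.spatial.transform import Rotation as R
from bench import ctrl,get_image
def ray(im,u,v,z):
    d=im["T"][:3,:3]@np.array([(u-im["cx"])/im["fx"],(v-im["cy"])/im["fy"],1]);o=im["T"][:3,3]
    return o+d*(z-o[2])/d[2]
def proj(im,p):
    q=np.linalg.inv(im["T"])@np.append(p,1);return np.array([im["fx"]*q[0]/q[2]+im["cx"],im["fy"]*q[1]/q[2]+im["cy"]])
def delta(target,yaw=None):
    """tool-axis shift in mm (for tool pointing down) and turn to world yaw of tool x"""
    s=ctrl.get_state();M=R.from_rotvec(s["tool_rot"]).as_matrix()
    d=M.T@(np.array(target)-s["position"])*1000
    y0=np.arctan2(M[1,0],M[0,0]);t=0
    if yaw is not None:
        t=-(yaw-y0);t=(t+np.pi/2)%np.pi-np.pi/2
    print("shift",d.round(1),"turn",round(t,3),"yaw",round(y0,3),"pos",s["position"].round(4),"z",M[:,2].round(3),"t",round(s["time"],2),"j",s["joint_positions"].round(2),"w",round(s["grip_width"],3))
def crop(im,u0,v0,u1,v1,k,f):
    cv2.imwrite(f,cv2.resize(im["pixels"][v0:v1,u0:u1,::-1],None,fx=k,fy=k,interpolation=cv2.INTER_CUBIC))
E
python3 - <<'E'
from h import *
im=get_image("top");a=im["pixels"]
t=cv2.resize(a[165:245,285:385],None,fx=4,fy=4,interpolation=cv2.INTER_CUBIC)
b=cv2.resize(a[180:250,365:475],None,fx=7,fy=7,interpolation=cv2.INTER_CUBIC)
cv2.imwrite("pics/c1.png",b[:,:,::-1]);cv2.imwrite("pics/c2.png",cv2.resize(a[160:250,280:390,::-1],None,fx=6,fy=6,interpolation=cv2.INTER_CUBIC))
hsv=cv2.cvtColor(a,cv2.COLOR_RGB2HSV);print(hsv[184,310],hsv[179,297])
sub=hsv[165:202,285:328].astype(int)
g=((sub[...,0]>45)&(sub[...,0]<100)&(sub[...,1]>90)).astype(np.uint8)
w=((sub[...,1]<50)&(sub[...,2]>170)).astype(np.uint8)
for n,m in(("g",g),("w",w),("all",g|w)):
    c=max(cv2.findContours(m,0,1)[0],key=cv2.contourArea);r=cv2.minAreaRect(c);mo=cv2.moments(m,True)
    u,v=mo["m10"]/mo["m00"]+285,mo["m01"]/mo["m00"]+165
    print(n,m.sum(),r,u,v,ray(im,u,v,.01).round(4))
E
```

```text
[54 71 68] [ 23  29 182]Traceback (most recent call last):
  File "<stdin>", line 11, in <module>
ValueError: max() iterable argument is empty
```

View pics/c1.png

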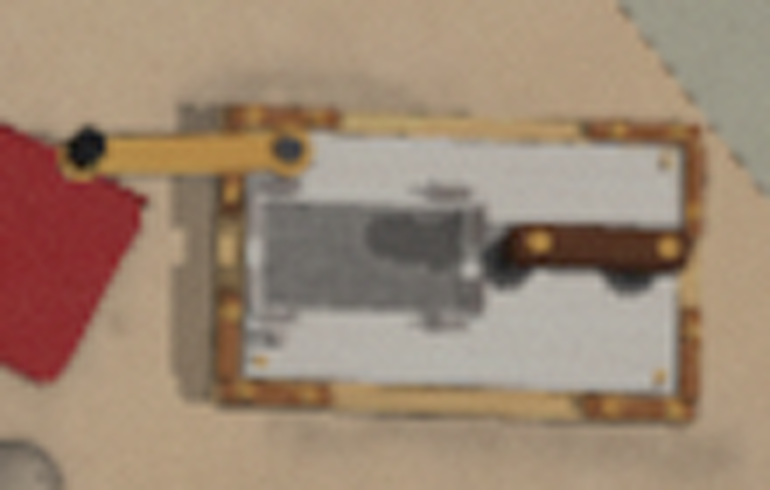

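View pics/c2.png

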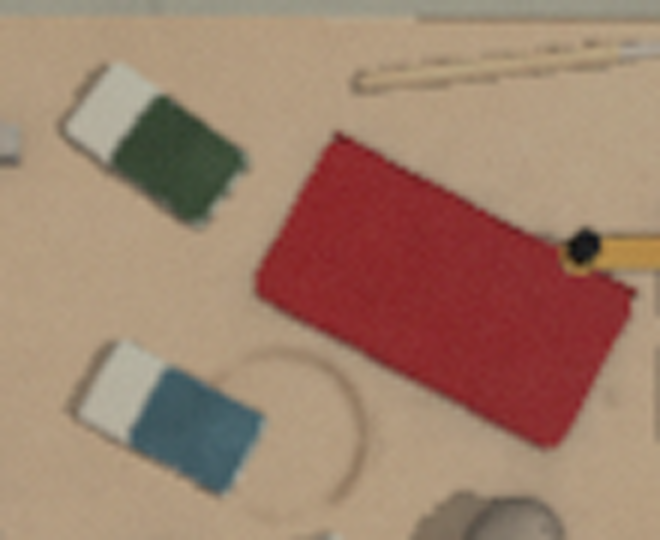

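The crops confirm it. The green tile's corners in c2 are (115,62), (62,128), (198,225) and (247,155), with its white end upper-left. In c1 the pivot is at (290,149), the knob at (86,147), the pocket around (370,256) and the handle from (515,240) to (690,250). A wall brace reaches close to the white end.

```bash
python3 - <<'E'
from h import *
im=get_image("top")
C=lambda x,y,z:ray(im,280+(x+.5)/6-.5,160+(y+.5)/6-.5,z)
c=[C(x,y,.01) for x,y in((115,62),(62,128),(198,225),(247,155))]
print("tile ctr",np.mean(c,0).round(4),"len",[np.linalg.norm(c[i]-c[(i+1)%4]).round(4) for i in range(4)])
d=c[0]+c[1]-c[2]-c[3];print("tile yaw",np.arctan2(d[1],d[0]))
D=lambda x,y,z:ray(im,365+(x+.5)/7-.5,180+(y+.5)/7-.5,z)
p=D(290,149,.0365);k=D(86,147,.0615);print("pivot",p.round(4),"knob",k.round(4),np.linalg.norm((p-k)[:2]))
h0,h1=D(512,243,.077),D(690,250,.077);print("handle",((h0+h1)/2).round(4),np.linalg.norm(h1-h0));d=h0-h1;print("yaw y",np.arctan2(d[1],d[0]))
q=[D(*x,.020) for x in((222,105),(700,125),(692,420),(217,405))];print("stand",np.mean(q,0).round(4),[np.linalg.norm(q[i]-q[(i+1)%4]).round(4) for i in range(4)])
d=q[0]-q[1]+q[3]-q[2];print("yaw y",np.arctan2(d[1],d[0]))
q=[D(*x,.020) for x in((258,202),(482,208),(478,312),(258,310))];print("pocket",np.mean(q,0).round(4),[np.linalg.norm(q[i]-q[(i+1)%4]).round(4) for i in range(4)])
print("brace tip",C(18,145,0).round(3),C(18,145,.1).round(3))
s=get_image("side");crop(s,200,200,360,300,5,"pics/s1.png")
print("tile in side",((proj(s,np.mean(c,0))-[200,200])*5).round())
delta([*np.mean(c,0)[:2],.15],.96)
E
```

```text
tile ctr [0.5465 0.0135 0.01  ] len [np.float64(0.0371), np.float64(0.0728), np.float64(0.0374), np.float64(0.0705)]
tile yaw 0.9534121546446359
pivot [ 0.4973 -0.2442  0.0365] knob [ 0.4936 -0.1667  0.0615] 0.0776022000346029
handle [ 0.4562 -0.3483  0.077 ] 0.06351437776144352
yaw y 1.5362317379450707
stand [ 0.4577 -0.3085  0.02  ] [np.float64(0.1774), np.float64(0.1099), np.float64(0.1752), np.float64(0.1116)]
yaw y 1.5387730878817367
pocket [ 0.4596 -0.2757  0.02  ] [np.float64(0.0829), np.float64(0.0388), np.float64(0.0813), np.float64(0.0402)]
brace tip [0.547 0.074 0.   ] [0.528 0.069 0.1  ]
tile in side [811. 329.]
shift [ 532.  -523.9   50.8] turn -0.703 yaw 0.257 pos [ 0.165  -0.6284  0.2004] z [-0.     0.001 -1.   ] t 0.25 j [ 1.33  0.32 -0.07  1.45  0.02  1.37 -0.06] w 0.998
```

View pics/s1.png

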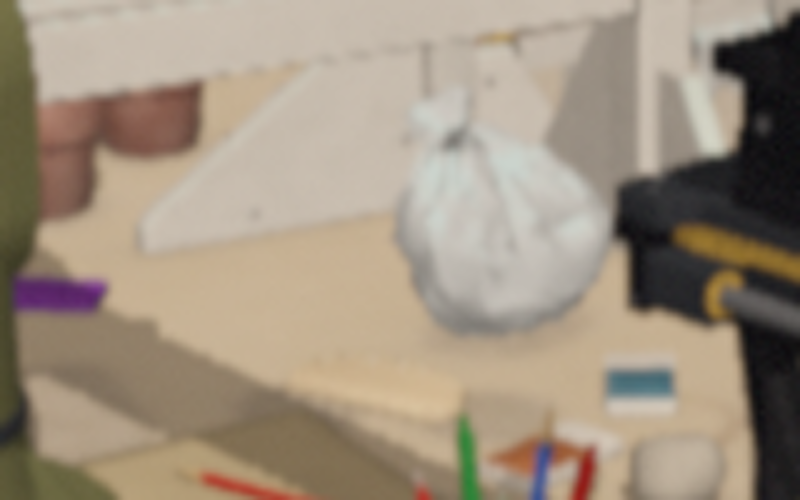

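The tile is partly hidden in the side view by the gripper. The braces taper to low tips and the bag is about 10 cm tall, both clear of the tile grasp. The measured tile, stand, pivot radius (77.6 vs 76 mm) and pocket sizes agree with the given ones. Setting out now.

```bash
python3 -m crank '[[[27,-26.5,0,0,-0.3],[27,-26.5,0,0,-0.3],[27,-26.5,0,0,-0.3],[27,-26.5,0,0,-0.3],[27,-26.5,0,0,-0.3],[27,-26.5,0,0,-0.3],[27,-26.5,0,0,-0.3],[27,-26.5,0,0,-0.3],[27,-26.5,0,0,-0.3],[27,-26.5,0,0,-0.3]]]' 15
python3 -m crank '[[[26,-25.5,0,0,-0.3],[26,-25.5,0,0,-0.3],[26,-25.5,0,0,-0.3],[26,-25.5,0,0,-0.3],[26,-25.5,0,0,-0.3],[26,-25.5,0,0,-0.3],[26,-25.5,0,0,-0.3],[26,-25.5,0,0,-0.3],[26,-25.5,0,0,-0.3],[26,-25.5,0,0,-0.3]]]'
python3 -m crank '[[[0,0,0,-0.1,-0.3],[0,0,0,-0.1,-0.3],[0,0,0,-0.1,-0.3],[0,0,0,-0.1,-0.3],[0,0,0,-0.1,-0.3],[0,0,0,-0.1,-0.3],[0,0,0,-0.1,-0.3],[0,0,0,0,-0.3]]]'
python3 -c "
from h import *
delta([.5435,.0095,.08],.9534)
t=get_image('top');s=get_image('side')
print('tile in side',proj(s,np.array([.5465,.0135,.01])))
a=cv2.resize(t['pixels'][150:230,260:360],(400,320),interpolation=2);b=cv2.resize(s['pixels'][210:290,310:410],(400,320),interpolation=2)
cv2.imwrite('pics/m1.png',np.hstack([a,b])[:,:,::-1])"
```

```text
time: 1.08
position: [0.3595, -0.3021, 0.201]
tool_rot: [3.115, 0.402, 0.0]
ft_force: [1.2, -0.0, -0.2]
grip_width: 0.651
grip_force: 0.0
time: 1.92
position: [0.5462, 0.0103, 0.201]
tool_rot: [3.115, 0.401, 0.001]
ft_force: [0.2, -0.2, -0.4]
grip_width: 0.655
grip_force: 0.0
time: 2.58
position: [0.5455, 0.0088, 0.2008]
tool_rot: [-2.787, -1.45, 0.0]
ft_force: [-0.3, -0.6, -0.5]
grip_width: 0.644
grip_force: 0.0
shift [ -0.6  -2.  120.8] turn 0.006 yaw 0.959 pos [0.5455 0.0088 0.2008] z [-0. -0. -1.] t 2.58 j [ 0.66  0.17 -0.8   1.69  0.12  1.34 -0.77] w 0.644
tile in side [362.22520767 265.76316931]
```

View pics/m1.png

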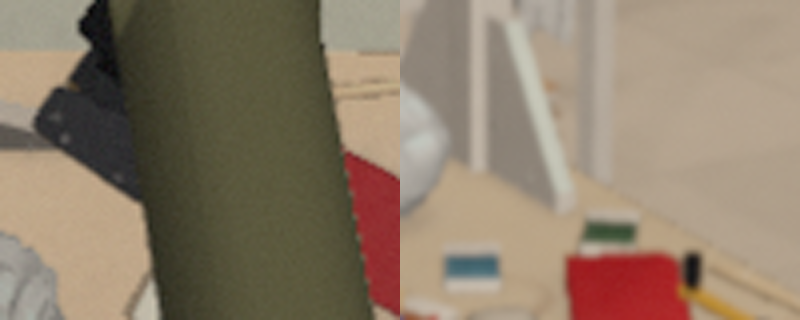

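The side view shows the green tile at (362,269), against (362,266) predicted, so the estimate holds. The brace is beside it and clear. Descending.

```bash
python3 -m crank '[[[0,-1,30,0,-0.3],[-0.5,-1,30,0,-0.3],[0,0,30,0,-0.3],[0,0,30,0,-0.3],[0,0,20,0,-0.3],[0,0,20,0,-0.3],[0,0,15,0,-0.3],[0,0,10,0,-0.3],[0,0,8,0,-0.3],[0,0,0,0,-0.3]]]'
python3 -c "
from h import *
delta([.5435,.0095,.003],.9534)
im=get_image('side');crop(im,310,180,410,290,5,'pics/g1.png')"
```

```text
time: 3.52
position: [0.5427, 0.0095, 0.0065]
tool_rot: [-2.789, -1.444, 0.003]
ft_force: [0.4, -0.0, -0.6]
grip_width: 0.652
grip_force: 0.0
shift [0.4 0.6 3.5] turn 0.002 yaw 0.956 pos [0.5427 0.0095 0.0065] z [-0.002  0.    -1.   ] t 3.52 j [ 0.58  0.37 -0.74  1.9   0.3   0.98 -0.92] w 0.652
```

View pics/g1.png

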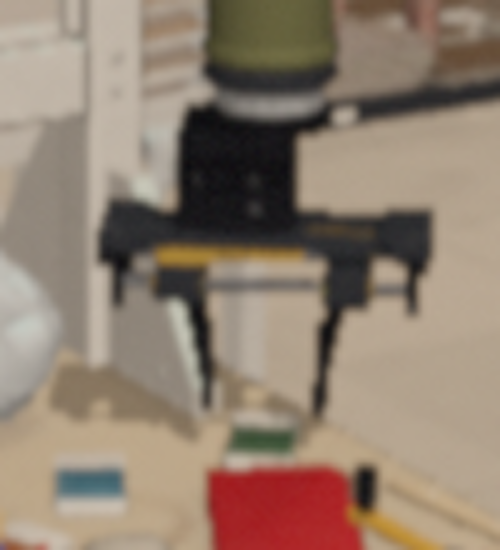

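```bash
python3 -c "
from h import *
im=get_image('side');s=ctrl.get_state();M=R.from_rotvec(s['tool_rot']).as_matrix()
for sg in(-28,28):
  print('tip',((proj(im,s['position']+M[:,1]*sg/1000)-[310,180])*5).round(), s['position']+M[:,1]*sg/1000)
c=np.array([.5465,.0135,.01]);a=.9534;l=np.array([np.cos(a),np.sin(a),0])*.0375;w=np.array([-np.sin(a),np.cos(a),0])*.02
for p in(c+l+w,c+l-w,c-l-w,c-l+w):print('tile',((proj(im,p)-[310,180])*5).round())
"
```

```text
tip [213. 433.] [0.52128099 0.02580893 0.00830128]
tip [310. 436.] [ 0.56703585 -0.00647871  0.00833372]
tile [231. 405.]
tile [298. 407.]
tile [293. 454.]
tile [223. 451.]
```

```bash
python3 -m crank '[[[0,0,2,0,-0.3],[0,0,2,0,-0.3],[0,0,0,0,-0.3],[0,0,0,0,0.3],[0,0,0,0,0.3],[0,0,0,0,0.3],[0,0,0,0,0.3],[0,0,0,0,0.3],[0,0,0,0,0.3]]]' 15
python3 -c "
from h import *
delta([.5435,.0095,.003],.9534)"
```

```text
time: 4.37
position: [0.5437, 0.0096, 0.0039]
tool_rot: [2.789, 1.446, -0.0]
ft_force: [-0.2, 0.5, -0.3]
grip_width: 0.368
grip_force: 0.0
shift [-0.2 -0.1  0.9] turn 0.003 yaw 0.957 pos [0.5437 0.0096 0.0039] z [ 0. -0. -1.] t 4.37 j [ 0.58  0.38 -0.74  1.9   0.31  0.98 -0.92] w 0.368
```

```bash
python3 -c "
from h import *
im=get_image('side');a=im['pixels'];s=ctrl.get_state();print(s['grip_width'],s['grip_force'],s['position'])
M=R.from_rotvec(s['tool_rot']).as_matrix()
for sg in(-18,18):print(proj(im,s['position']+M[:,1]*sg/1000).round(1))
np.set_printoptions(linewidth=250)
print('cols 348-378');print(np.c_[np.arange(252,276),a[252:276,348:378].mean(2).astype(int)])
print(np.c_[np.arange(252,276),(a[252:276,348:378,1].astype(int)-a[252:276,348:378,0])])
"
```

```text
0.3599604904026978 0.0 [0.5436605  0.00959727 0.00381273]
[355.9 268.1]
[368.3 268.6]
cols 348-378
[[252 190 194 191 175 139  87  41  40  77 126 156 169 171 171 169 162 160 160 160 159 145  98  45  60 113 151 162 162 163 163]
 [253 187 194 192 181 146  93  48  33  63 112 151 168 171 171 168 163 160 160 160 159 143  99  52  80 129 154 161 162 161 161]
 [254 182 193 193 185 159 113  58  34  52  97 141 161 167 169 168 162 159 160 160 157 139  93  57  98 142 159 162 162 161 161]
 [255 175 190 193 190 174 135  77  37  49  88 125 144 152 160 161 160 159 158 159 151 124  78  52 103 147 160 163 163 163 163]
 [256 167 187 193 193 183 153  99  45  50  82 111 123 130 139 146 152 159 160 160 147 106  55  47 103 149 162 163 163 164 164]
 [257 158 180 190 190 184 162 110  52  52  82 107 115 117 119 126 140 153 158 159 146 100  46  47 105 149 163 164 164 164 164]
 [258 151 172 184 186 181 163 113  51  54  85 108 114 115 114 115 127 138 145 152 140  96  45  48 105 150 164 164 163 164 164]
 [259 148 167 179 182 180 163 113  54  54  86 107 115 114 114 114 116 120 127 134 124  83  43  51 106 150 163 16
[... 5140 characters left out ...]
1   -9   -9   -9  -12  -20  -24  -25  -25  -25  -25  -25  -24  -21]
 [ 272  -22  -21  -21  -25  -24  -25  -21  -16  -14  -16  -14  -16  -23  -26  -28  -28  -29  -29  -29  -27  -31  -37  -37  -39  -40  -42  -42  -41  -35  -27]
 [ 273  -21  -21  -24  -33  -41  -45  -45  -37  -33  -32  -31  -35  -49  -58  -59  -60  -61  -63  -63  -62  -63  -68  -69  -69  -74  -78  -78  -77  -63  -47]
 [ 274  -21  -21  -27  -48  -76  -86  -88  -80  -75  -71  -72  -78  -93 -103 -106 -105 -106 -106 -105 -108 -107 -108 -109 -109 -115 -117 -119 -120 -107  -88]
 [ 275  -21  -21  -28  -57 -105 -123 -124 -123 -120 -117 -121 -120 -125 -130 -129 -130 -133 -129 -132 -132 -129 -127 -130 -129 -130 -134 -136 -133 -132 -124]]
```

```bash
python3 -c "
from h import *
s=get_image('side');t=get_image('top')
p=np.array([.1650,-.6284,.2004]);M=R.from_rotvec([-3.114,-.402,0.0005]).as_matrix()
for n,im in(('side',s),('top',t)):
  for sg in(-43.5,43.5):
    for b in (0,70):print(n,sg,b,proj(im,p+M[:,1]*sg/1000-M[:,2]*b/1000).round(1))
a=cv2.imread('pics/side0.png').astype(int).mean(2)
np.set_printoptions(linewidth=250)
print(np.c_[np.arange(290,326,2),a[290:326:2,346:414:2].astype(int)])
"
```

```text
side -43.5 0 [357.7 312.6]
side -43.5 70 [358.3 274.5]
side 43.5 0 [397.2 329.6]
side 43.5 70 [398.9 289.4]
top -43.5 0 [570.5 340.8]
top -43.5 70 [584.5 342.9]
top 43.5 0 [607.2 331. ]
top 43.5 70 [623.1 332.6]
[[290 170 170 108  24  28  30  33  39  79  90  89  90  91  91  91  91  93  94 110 163 172 169 161 141 131 122  47  18  19  33  26  21  70 142]
 [292 168 169 109  27  32  29  34  41  92  93  91  92  92  92  91  93  94  95  95 147 165 173 175 171 148  81  21  18  17  16  19  18  70 150]
 [294 168 171 111  25  32  29  30  42  95  92  93  91  89  91  88  87  87  90  90 107 135 166 179 178 159  68  15  19  20  19  18  19  46  90]
 [296 171 171 112  28  32  29  30  39  81  60  57  60  58  58  59  60  78 141 155 132 131 155 177 167 132  53  16  15  17  18  13  20  47  60]
 [298 169 169 109  29  35  35  26  41  83  90  89  88  88  87  91 111 134 170 175 165 160 153 159 152 123  45  17  17  16  16  19  22  44  51]
 [300 164 167 110  28  33  39  46  91 140 150 146 136 125 119 121 142 158 141 158 153 149 138 136 133 120  49  15  21  18  18  21  27  41  44]
 [302 167 168 136  93  77 106 
[... 986 characters left out ...]
65 197 199 196 200 199 201 192 170 160 160 163 150 124 114 132 150 151 143 158 181 187 147  37  21  23  23  27 108 171 165 149]
 [318 156 159 162 191 210 209 208 204 197 182 162 164 164 163 163 152 123 112 126 146 153 145 150 171 135  33  20  31  72 113 161 187 187 179]
 [320 161 162 163 181 207 205 200 195 187 172 153 166 169 167 164 160 150 135 112 117 140 153 151 144 117  51  67 125 165 182 187 188 187 186]
 [322 157 159 159 176 197 197 193 187 178 163 154 168 171 171 169 166 161 155 138 117 113 133 151 154 138 106 146 181 187 187 187 187 188 187]
 [324 155 155 157 177 189 187 184 180 174 176 165 167 173 171 171 168 164 160 158 150 126 113 123 146 143 104 138 168 184 186 185 185 186 187]]
```

Fingertips appear about 16 mm higher (or about 45 mm farther off) than the reported TCP, both here and at the start, and the fingers closed on nothing. I'll reopen them and feel downward, straddling the tile.

```bash
python3 -m crank '[[[0,0,0,0,-0.3],[0,0,0,0,-0.3],[0,0,0,0,-0.3],[0,0,0,0,-0.3],[0,0,2,0,-0.3],[0,0,2,0,-0.3],[0,0,0,0,-0.3]]]'
python3 -m crank '[[[0,0,2,0,-0.3],[0,0,2,0,-0.3],[0,0,0,0,-0.3]]]'
```

```text
time: 5.1
position: [0.5432, 0.0095, -0.0007]
tool_rot: [-2.789, -1.446, 0.001]
ft_force: [1.0, -0.1, -0.6]
grip_width: 0.643
grip_force: 0.0
time: 5.35
position: [0.5433, 0.0096, -0.0047]
tool_rot: [-2.789, -1.446, 0.001]
ft_force: [-0.5, -0.2, -0.4]
grip_width: 0.651
grip_force: 0.0
```

Below 0 without contact: the reported TCP lies beyond the real fingertips. I carry on feeling down.

```bash
python3 -m crank '[[[0,0,2,0,-0.3],[0,0,2,0,-0.3],[0,0,0,0,-0.3]]]'
python3 -m crank '[[[0,0,1.5,0,-0.3],[0,0,0,0,-0.3]]]'
python3 -c "
from h import *
im=get_image('side');a=im['pixels'].astype(int).mean(2);s=ctrl.get_state()
np.set_printoptions(linewidth=250)
print(s['position'],s['ft_force'],s['grip_width']);print(np.c_[np.arange(258,274),a[258:274,345:380].astype(int)])"
```

```text
time: 5.6
position: [0.5433, 0.0095, -0.0086]
tool_rot: [-2.789, -1.446, 0.001]
ft_force: [-0.6, -0.3, -0.1]
grip_width: 0.647
grip_force: 0.0
time: 5.77
position: [0.5435, 0.0096, -0.0099]
tool_rot: [-2.789, -1.446, 0.001]
ft_force: [-0.1, 0.4, 0.3]
grip_width: 0.654
grip_force: 0.0
[ 0.54358937  0.00957991 -0.00979301] [0.17058672 0.18910392 0.7142043 ] 0.6543494081250409
[[258 134 134 135 127  97  56  59 115 148 137 118 115 115 115 115 117 122 125 134 143 146 154 158 160 162 163 163 148 100  52  84 132 158 165 164]
 [259 134 134 134 136 121  79  63 114 149 137 116 114 115 115 117 125 137 143 142 137 132 136 145 154 158 162 163 148 101  57  99 146 163 165 165]
 [260 132 134 135 142 138  96  65 114 148 135 116 113 114 114 116 130 147 153 149 134 122 120 127 137 145 156 162 147 100  59 105 150 164 164 165]
 [261 125 127 134 144 143 101  63 108 141 131 115 115 118 117 120 128 141 144 140 128 119 116 117 120 127 142 154 141  95  57 105 150 164 164 163]
 [262 115 120 125 137 140 100  59  93 128 127 122 122 128 132 132 135 137 138 134 129 124 120 120 120 119 127 135 123  82  55 105 150 1
[... 929 characters left out ...]
59 160 146 120 100  92  87  85  83  81  82  83  80  79  75  85 104 123 125 120 120 130 149 160 162 164 162 163]
 [270 166 164 161 157 151 152 160 164 160 146 136 132 130 127 125 120 116 116 114 111 107 107 113 126 137 139 135 137 143 155 162 163 163 163 164]
 [271 165 165 165 164 162 162 164 165 158 150 156 165 166 165 162 155 152 151 149 145 137 138 143 146 147 148 147 147 149 154 158 160 163 164 163]
 [272 165 165 165 165 165 164 160 157 150 143 161 175 178 177 171 160 155 154 155 150 145 144 148 145 141 140 139 138 137 140 144 148 156 160 161]
 [273 165 165 166 165 164 158 146 137 129 124 142 156 159 158 152 137 127 127 127 126 122 122 122 120 117 115 114 111 110 111 115 125 135 145 151]]
```

Tips are now at row 267, mid-tile, so the offset is vertical. Closing.

```bash
python3 -m crank '[[[0,0,1.5,0,-0.3],[0,0,0,0,0.4],[0,0,0,0,0.4],[0,0,0,0,0.4],[0,0,0,0,0.4],[0,0,0,0,0.4],[0,0,0,0,0.4]]]' 15
```

```text
time: 6.4
position: [0.5437, 0.0096, -0.0111]
tool_rot: [2.789, 1.446, 0.0]
ft_force: [0.5, 0.5, -0.2]
grip_width: 0.327
grip_force: 0.0
```

```bash
python3 -c "
from h import *
t=get_image('top');s=get_image('side')
a=cv2.resize(t['pixels'][150:225,265:340],(400,400),interpolation=2);b=cv2.resize(s['pixels'][235:280,340:385],(400,400),interpolation=2)
cv2.imwrite('pics/m2.png',np.hstack([a,b])[:,:,::-1]);print(ctrl.get_state()['grip_width'])"
```

```text
0.31017823721316395
```

View pics/m2.png

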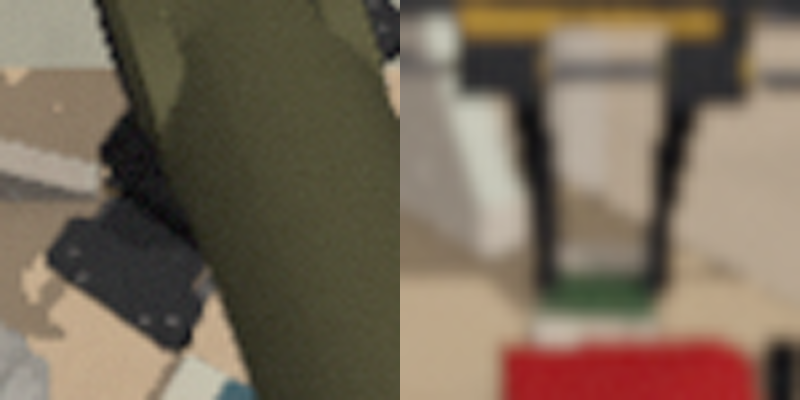

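The view shows the fingers 30 mm apart with tips just at the tile's top level, covering its green edges. So the offset is nearer 20 mm and I am still above the tile. Reopen, go 6 mm lower.

```bash
python3 -m crank '[[[0,0,-2,0,-0.3],[0,0,0,0,-0.3],[0,0,0,0,-0.3],[0,0,0,0,-0.3],[0,0,0,0,-0.3],[0,0,4,0,-0.3],[0,0,2,0,-0.3],[0,0,1,0,-0.3],[0,0,0,0,-0.3]]]'
python3 -m crank '[[[0,0,1,0,-0.3],[0,0,0,0,-0.3],[0,0,0,0,-0.3]]]'
```

```text
time: 7.25
position: [0.5433, 0.0096, -0.0167]
tool_rot: [-2.788, -1.446, 0.001]
ft_force: [-1.0, 0.3, 0.1]
grip_width: 0.651
grip_force: 0.0
time: 7.5
position: [0.5437, 0.0096, -0.0172]
tool_rot: [2.789, 1.446, -0.0]
ft_force: [-0.4, -0.2, 0.6]
grip_width: 0.651
grip_force: 0.0
```

```bash
python3 -m crank '[[[0,0,0,0,0.3],[0,0,0,0,0.3],[0,0,0,0,0.3],[0,0,0,0,0.3],[0,0,0,0,0.3],[0,0,0,0,0.3]]]' 15
```

```text
time: 8.0
position: [0.5437, 0.0096, -0.0171]
tool_rot: [2.789, 1.446, -0.0]
ft_force: [-0.1, -0.1, -0.2]
grip_width: 0.455
grip_force: 15.0
```

Gripped (39.6 mm, 15 N), so the real tips are about 19 mm above the reported TCP. Lift gently, turn to the carrier's heading.

```bash
python3 -m crank '[[[0,0,-3,0,0.3],[0,0,-7,0,0.3],[0,0,-12,0,0.3],[0,0,-15,0,0.3],[0,0,-15,0,0.3],[0,0,-15,0,0.3],[0,0,-15,0,0.3],[0,0,-12,0,0.3],[0,0,-6,0,0.3],[0,0,0,0,0.3]]]'
python3 -m crank '[[[0,0,0,-0.04,0.3],[0,0,0,-0.08,0.3],[0,0,0,-0.08,0.3],[0,0,0,-0.08,0.3],[0,0,0,-0.08,0.3],[0,0,0,-0.08,0.3],[0,0,0,-0.08,0.3],[0,0,0,-0.06,0.3],[0,0,0,0,0.3]]]'
python3 -c "
from h import *
delta([.4594,-.2778,.083],1.5375)"
```

```text
time: 8.83
position: [0.545, 0.0096, 0.0848]
tool_rot: [2.787, 1.445, 0.004]
ft_force: [-0.2, -0.4, -1.1]
grip_width: 0.455
grip_force: 15.0
time: 9.58
position: [0.5429, 0.0096, 0.0819]
tool_rot: [-2.256, -2.184, 0.002]
ft_force: [-0.0, -0.8, -1.3]
grip_width: 0.453
grip_force: 15.0
shift [-289.9  -74.2   -1. ] turn 0.001 yaw 1.538 pos [0.5429 0.0096 0.0819] z [-0.002  0.    -1.   ] t 9.58 j [ 0.7   0.3  -0.88  1.84  0.25  1.13 -0.3 ] w 0.453
```

```bash
python3 -m crank '[[[-5,-1.5,0,0,0.3],[-12,-3,0,0,0.3],[-18,-4.5,0,0,0.3],[-22,-5.5,0,0,0.3],[-22,-5.5,0,0,0.3],[-22,-5.5,0,0,0.3],[-22,-5.5,0,0,0.3],[-22,-5.5,0,0,0.3],[-22,-5.5,0,0,0.3],[-22,-5.5,0,0,0.3]]]'
python3 -m crank '[[[-22,-5.5,0,0,0.3],[-22,-5.5,0,0,0.3],[-20,-5.5,0,0,0.3],[-16,-4.2,0,0,0.3],[-12,-3,0,0,0.3],[-6,-2,0,0,0.3],[-3,-1,0,0,0.3],[0,0,0,0,0.3],[0,0,0,0,0.3]]]'
python3 -c "
from h import *
delta([.4594,-.2778,.043],1.5375)
im=get_image('side');a=im['pixels']
print('pred tile top corners + pocket corners, crop x8 (350,250)')
y=np.array([-np.sin(-.033),np.cos(.033),0]);x=np.array([y[1],-y[0],0])
s=ctrl.get_state();c=s['position']+[0,0,.027]+.0048*y
k=np.array([.4596,-.273,.02])
P=lambda p:((proj(im,p)-[350,240])*8).round()
for q in(c,k):print([P(q+i*.02*x+j*.0375*y) for i,j in((1,1),(-1,1),(-1,-1),(1,-1))])
crop(im,350,240,450,315,8,'pics/p1.png')"
```

```text
time: 10.42
position: [0.4889, -0.1791, 0.0827]
tool_rot: [-2.261, -2.181, 0.001]
ft_force: [0.4, -0.1, -1.1]
grip_width: 0.454
grip_force: 15.0
time: 11.17
position: [0.4601, -0.2766, 0.0829]
tool_rot: [-2.258, -2.184, -0.001]
ft_force: [-0.1, -0.5, -0.2]
grip_width: 0.458
grip_force: 15.0
shift [-1.2 -0.6 39.9] turn 0.0 yaw 1.538 pos [ 0.4601 -0.2766  0.0829] z [ 0.  0. -1.] t 11.17 j [ 1.14  0.24 -0.73  1.85  0.18  1.11  0.32] w 0.458
pred tile top corners + pocket corners, crop x8 (350,250)
[array([356., 193.]), array([246., 215.]), array([383., 297.]), array([496., 273.])]
[array([347., 462.]), array([239., 486.]), array([372., 578.]), array([484., 552.])]
```

View pics/p1.png

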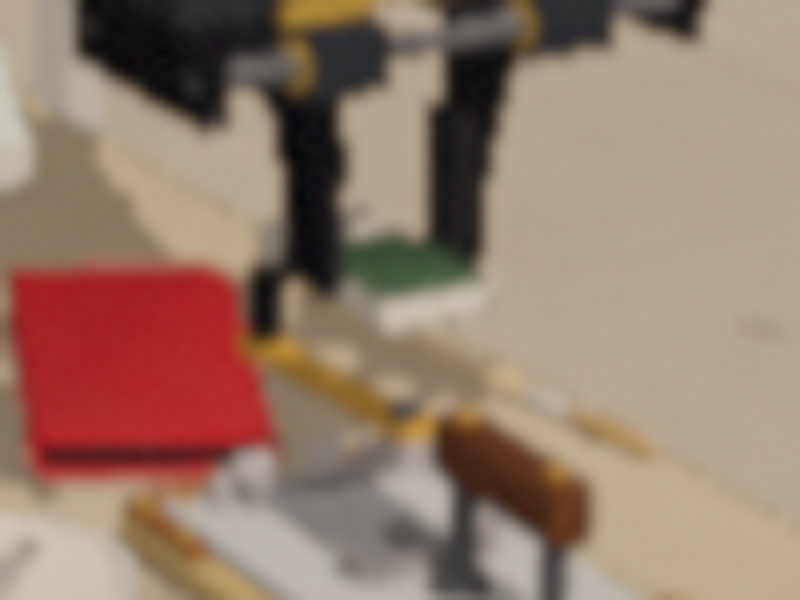

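The tile hangs level with its bare end at the far (+y, latch) side. Its near edge at (385,300)/(485,275) matches the prediction, and the pocket tabs at (245,475) and (350,435) fit the pocket estimate. Lower in.

```bash
python3 -m crank '[[[-0.8,-0.3,5,0,0.3],[-0.9,-0.3,10,0,0.3],[0,0,15,0,0.3],[0,0,15,0,0.3],[0,0,10,0,0.3],[0,0,6,0,0.3],[0,0,3,0,0.3],[0,0,0,0,0.3]]]'
python3 -m crank '[[[0,0,2,0,0.3],[0,0,2,0,0.3],[0,0,2,0,0.3],[0,0,0,0,0.3]]]'
python3 -c "
from h import *
delta([.4594,-.2783,.003],1.5375)"
```

```text
time: 11.88
position: [0.4588, -0.279, 0.0182]
tool_rot: [-2.258, -2.183, -0.0]
ft_force: [-1.0, -0.5, -0.9]
grip_width: 0.458
grip_force: 15.0
time: 12.22
position: [0.459, -0.2795, 0.0128]
tool_rot: [2.259, 2.183, -0.0]
ft_force: [0.7, 0.1, -0.4]
grip_width: 0.456
grip_force: 15.0
shift [1.2 0.4 9.8] turn -0.001 yaw 1.537 pos [ 0.459  -0.2795  0.0128] z [ 0. -0. -1.] t 12.22 j [ 1.11  0.34 -0.69  1.91  0.26  0.98  0.26] w 0.456
```

```bash
python3 -m crank '[[[0.5,0.2,2,0,0.3],[0.5,0.2,2,0,0.3],[0,0,0,0,0.3]]]'
python3 -m crank '[[[0,0,1.5,0,0.3],[0,0,1.5,0,0.3],[0,0,0,0,0.3]]]'
```

```text
time: 12.47
position: [0.4593, -0.2782, 0.0085]
tool_rot: [-2.258, -2.183, 0.0]
ft_force: [-0.5, -0.6, -1.3]
grip_width: 0.459
grip_force: 15.0
time: 12.72
position: [0.4592, -0.2783, 0.0055]
tool_rot: [-2.258, -2.183, 0.0]
ft_force: [0.9, 0.7, -0.5]
grip_width: 0.453
grip_force: 15.0
```

```bash
python3 -m crank '[[[0,0,1.2,0,0.3],[0,0,0,0,0.3],[0,0,0,0,0.3]]]'
python3 -m crank '[[[0,0,1,0,0.3],[0,0,0,0,0.3],[0,0,0,0,0.3]]]'
```

```text
time: 12.97
position: [0.4594, -0.2784, 0.0046]
tool_rot: [-2.259, -2.183, 0.0]
ft_force: [0.2, 0.6, -0.5]
grip_width: 0.455
grip_force: 15.0
time: 13.22
position: [0.4594, -0.2784, 0.0036]
tool_rot: [-2.259, -2.183, 0.0]
ft_force: [0.2, -0.4, -0.5]
grip_width: 0.457
grip_force: 15.0
```

```bash
python3 -m crank '[[[0,0,1,0,0.3],[0,0,0,0,0.3],[0,0,0,0,0.3]]]'
python3 -m crank '[[[0,0,1,0,0.3],[0,0,0,0,0.3],[0,0,0,0,0.3]]]'
```

```text
time: 13.47
position: [0.4596, -0.2785, 0.0029]
tool_rot: [2.259, 2.183, -0.0]
ft_force: [0.3, 0.1, 1.7]
grip_width: 0.454
grip_force: 15.0
time: 13.72
position: [0.4596, -0.2786, 0.0028]
tool_rot: [2.259, 2.183, -0.001]
ft_force: [-3.0, 1.6, 9.4]
grip_width: 0.46
grip_force: 15.0
```

Contact at exactly the expected floor height. Release and rise.

```bash
python3 -m crank '[[[0,0,-1,0,0.3],[0,0,0,0,-0.2],[0,0,0,0,-0.2],[0,0,0,0,-0.2],[0,0,0,0,-0.2],[0,0,-5,0,-0.2],[0,0,-15,0,-0.2],[0,0,-25,0,-0.2],[0,0,-30,0,-0.2],[0,0,-15,0,-0.2]]]'
python3 -c "
from h import *
y=np.array([.033,1,0]);x=np.array([1,-.033,0])
o=np.array([.4584,-.3105,0]);piv=o+.036*x+.068*y
delta([.4936,-.1667,.0615],None)
im=get_image('side');a=im['pixels'].astype(int);print('pred knob base/top',proj(im,np.array([.4936,-.1667,.0365])),proj(im,np.array([.4936,-.1667,.0615])))
m=((a.max(2)<60)[262:290,375:392]);v,u=np.nonzero(m);print('dark',u.min()+375,u.max()+375,v.min()+262,v.max()+262,u.mean()+375,v.mean()+262)
k=np.array([.4594,-.2738,.03])
P=lambda p:((proj(im,p)-[350,240])*8).round()
print([P(k+i*.02*x+j*.0375*y) for i,j in((1,1),(-1,1),(-1,-1),(1,-1))])
crop(im,350,240,450,315,8,'pics/p2.png')
t=get_image('top');cv2.imwrite('pics/t2.png',t['pixels'][:,:,::-1]);hsv=cv2.cvtColor(im['pixels'],40)
g=(hsv[...,0]>45)&(hsv[...,0]<85)&(hsv[...,1]>70);g[:280]=0;g[:,:385]=0;g[320:]=0;g[:,430:]=0;v,u=np.nonzero(g);print('green',len(u),((u.min()-350)*8,(u.max()-350)*8,(v.min()-240)*8,(v.max()-240)*8))
"
```

```text
time: 14.55
position: [0.461, -0.2789, 0.096]
tool_rot: [2.256, 2.181, 0.001]
ft_force: [1.0, -0.5, 0.5]
grip_width: 0.598
grip_force: 0.0
shift [113.3  28.7  34.3] turn 0 yaw 1.537 pos [ 0.461  -0.2789  0.096 ] z [ 0.003 -0.002 -1.   ] t 14.55 j [ 1.15  0.23 -0.73  1.84  0.17  1.13  0.33] w 0.598
pred knob base/top [382.22252545 281.4685797 ] [382.48610116 272.58108172]
dark 382 390 262 280 386.1333333333333 268.48333333333335
[array([349., 433.]), array([240., 458.]), array([375., 549.]), array([486., 523.])]
green 54 (np.int64(328), np.int64(432), np.int64(488), np.int64(528))
```

Tile in place (green seen at the expected pocket pixels), and the knob was at (383,274–282) in the picture against (382,272.6–281.5) predicted. Move above the knob.

```bash
python3 -m crank '[[[11,3,0,0,-0.3],[20,5,0,0,-0.3],[25,6,0,0,-0.3],[25,6,0,0,-0.3],[20,5,0,0,-0.3],[12,3.7,0,0,-0.3],[0,0,0,-0.08,-0.3],[0,0,0,0,-0.3]]]' 5
python3 -c "
from h import *
delta([.4936,-.1667,.019],1.618)"
```

```text
time: 15.32
position: [0.4913, -0.1638, 0.0912]
tool_rot: [-2.162, -2.276, 0.001]
ft_force: [0.9, 0.4, 0.3]
grip_width: 0.651
grip_force: 0.0
shift [-3.1  2.3 72.2] turn 0.004 yaw 1.622 pos [ 0.4913 -0.1638  0.0912] z [-0.002  0.002 -1.   ] t 15.32 j [ 1.02  0.21 -0.82  1.89  0.17  1.12  0.19] w 0.651
```

```bash
python3 -m crank '[[[-1,1,12,0,-0.3],[-1,0.5,15,0,-0.3],[0,0,15,0,-0.3],[0,0,12,0,-0.3],[0,0,8,0,-0.3],[0,0,5,0,-0.3],[0,0,3,0,-0.3],[0,0,0,0,-0.3]]]'
python3 -c "
from h import *
delta([.4936,-.1667,.019],1.618)
im=get_image('side');a=im['pixels'].astype(int).max(2)
np.set_printoptions(linewidth=250);print(np.c_[np.arange(258,288),a[258:288,364:402]])"
```

```text
time: 15.98
position: [0.4933, -0.1683, 0.0221]
tool_rot: [-2.17, -2.271, 0.0]
ft_force: [-0.2, 0.7, 0.3]
grip_width: 0.653
grip_force: 0.0
shift [1.6 0.3 3.1] turn -0.002 yaw 1.616 pos [ 0.4933 -0.1683  0.0221] z [-0.001  0.    -1.   ] t 15.98 j [ 0.97  0.31 -0.78  1.94  0.26  0.99  0.12] w 0.653
[[258  26  29 ... 120 167 181]
 [259  32  24 ... 121 168 181]
 [260  27  26 ... 129 169 181]
 ...
 [285 171 172 ... 187 182 174]
 [286 173 172 ... 192 190 187]
 [287 172 174 ... 192 192 191]]
```

```bash
python3 -m crank '[[[1,0,1,0,-0.3],[0,0,1.5,0,-0.3],[0,0,0,0,0.9],[0,0,0,0,0.9],[0,0,0,0,0.9],[0,0,0,0,0.9],[0,0,0,0,0.9],[0,0,0,0,0.9],[0,0,0,0,0.9],[0,0,0,0,0.9]]]' 5
```

```text
time: 16.87
position: [0.4936, -0.1673, 0.0202]
tool_rot: [2.17, 2.272, 0.0]
ft_force: [-0.5, 1.0, -0.2]
grip_width: 0.156
grip_force: 5.0
```

Knob gripped (13.6 mm). Swing along the arc.

```bash
python3 -m crank '[[[-0.1,-2.3,0,-0.03,0.9],[-0.1,-4.5,0,-0.06,0.9],[-0.1,-4.6,0,-0.06,0.9],[-0.1,-4.6,0,-0.06,0.9],[-0.1,-4.6,0,-0.06,0.9],[-0.1,-4.6,0,-0.06,0.9],[-0.1,-4.6,0,-0.06,0.9],[-0.1,-4.6,0,-0.06,0.9],[0,0,0,0,0.9]]]'
python3 -c "
from h import *
p=np.array([.497,-.244]);s=ctrl.get_state();d=s['position'][:2]-p;print(np.linalg.norm(d),np.arctan2(d[1],d[0]));delta([.421,-.2415,.02],3.108)"
```

```text
time: 17.62
position: [0.4598, -0.1764, 0.0201]
tool_rot: [-1.606, -2.699, 0.001]
ft_force: [-0.2, -0.2, 1.2]
grip_width: 0.16
grip_force: 5.0
0.07717295605616735 2.0735760756231727
shift [-38.7 -65.2   0.1] turn -1.04 yaw 2.068 pos [ 0.4598 -0.1764  0.0201] z [-0.001  0.    -1.   ] t 17.62 j [ 1.11  0.27 -0.87  2.01  0.25  0.98  0.61] w 0.16
```

```bash
python3 -m crank '[[[-0.1,-3,0,-0.04,0.9],[-0.1,-4.6,0,-0.06,0.9],[-0.1,-4.6,0,-0.06,0.9],[-0.1,-4.6,0,-0.06,0.9],[-0.1,-4.6,0,-0.06,0.9],[-0.1,-4.6,0,-0.06,0.9],[-0.1,-4.6,0,-0.06,0.9],[-0.1,-4.6,0,-0.06,0.9],[-0.1,-4.6,0,-0.06,0.9],[0,0,0,0,0.9]]]'
python3 -c "
from h import *
p=np.array([.497,-.244]);s=ctrl.get_state();d=s['position'][:2]-p;print(np.linalg.norm(d),np.arctan2(d[1],d[0]));delta([.421,-.2415,.02],3.108)"
```

```text
time: 18.45
position: [0.4315, -0.2036, 0.0201]
tool_rot: [-0.862, -3.021, 0.0]
ft_force: [-0.3, 0.1, 1.1]
grip_width: 0.154
grip_force: 5.0
0.07697409877952052 2.5893701733300123
shift [-11.1 -37.7   0.1] turn -0.522 yaw 2.586 pos [ 0.4315 -0.2036  0.0201] z [-0. -0. -1.] t 18.45 j [ 1.27  0.25 -0.95  2.04  0.24  0.97  1.2 ] w 0.154
```

```bash
python3 -m crank '[[[-0.1,-4.6,0,-0.06,0.9],[-0.1,-4.6,0,-0.06,0.9],[-0.1,-4.6,0,-0.06,0.9],[-0.1,-4.6,0,-0.06,0.9],[-0.1,-4.6,0,-0.06,0.9],[-0.1,-4.6,0,-0.06,0.9],[-0.1,-3.8,0,-0.05,0.9],[-0.1,-3,0,-0.04,0.9],[0,0,0,0,0.9]]]'
python3 -m crank '[[[0,-2.2,0,-0.03,0.9],[0,-2.2,0,-0.03,0.9],[0,0,0,0,0.9],[0,0,0,0,0.9]]]'
python3 -c "
from h import *
p=np.array([.497,-.244]);s=ctrl.get_state();d=s['position'][:2]-p;print(np.linalg.norm(d),np.arctan2(d[1],d[0]));delta([.421,-.2415,.02],3.108)"
```

```text
time: 19.2
position: [0.421, -0.2356, 0.0202]
tool_rot: [0.168, 3.136, 0.0]
ft_force: [0.6, -0.0, -0.4]
grip_width: 0.157
grip_force: 5.0
time: 19.53
position: [0.4206, -0.2397, 0.0202]
tool_rot: [0.074, 3.14, -0.0]
ft_force: [0.9, -1.6, -1.9]
grip_width: 0.158
grip_force: 5.0
0.0765242415662232 3.085707622486984
shift [-0.5 -1.8  0.2] turn -0.014 yaw 3.094 pos [ 0.4206 -0.2397  0.0202] z [ 0.001 -0.    -1.   ] t 19.53 j [ 1.39  0.29 -1.02  2.02  0.3   0.98  1.75] w 0.158
```

```bash
python3 -m crank '[[[0,-1.5,0,-0.01,0.9],[0,0,0,0,0.9],[0,0,0,0,0.9]]]'
python3 -m crank '[[[0,-1.5,0,0,0.9],[0,0,0,0,0.9],[0,0,0,0,0.9]]]'
python3 -m crank '[[[0,-1.5,0,0,0.9],[0,0,0,0,0.9],[0,0,0,0,0.9]]]'
```

```text
time: 19.78
position: [0.4201, -0.2407, 0.0201]
tool_rot: [-0.055, -3.141, -0.001]
ft_force: [0.7, 2.3, 0.1]
grip_width: 0.158
grip_force: 5.0
time: 20.03
position: [0.42, -0.2413, 0.02]
tool_rot: [-0.054, -3.141, -0.003]
ft_force: [0.9, 5.7, 2.1]
grip_width: 0.159
grip_force: 5.0
time: 20.28
position: [0.4199, -0.2415, 0.0199]
tool_rot: [-0.054, -3.14, -0.006]
ft_force: [-0.6, 7.2, 3.0]
grip_width: 0.156
grip_force: 5.0
```

The latch is at its stop (force rising to 7 N at the predicted shut position). Relax, release, rise and look.

```bash
python3 -m crank '[[[0,3,0,0,0.9],[0,0,0,0,0.4],[0,0,0,0,0.4],[0,0,0,0,0.4],[0,0,0,0,0.4],[0,0,-8,0,0.4],[0,0,-20,0,0.3],[0,0,-25,0,0.3],[0,0,-20,0,0.3],[0,0,-5,0,0.3]]]'
python3 -c "
from h import *
im=get_image('side')
y=np.array([.033,1,0]);p=np.array([.4595,-.3483,.066])
delta([.4565,-.3485,.047],1.5375)
crop(im,350,240,450,315,8,'pics/p3.png')
P=lambda p:((proj(im,np.array(p))-[350,240])*8).round()
print('knob shut',P([.421,-.2415,.0365]),P([.421,-.2415,.0615]),'handle top ends',P([.4562+.0011,-.3483+.033,.077]),P([.4562-.0011,-.3483-.033,.077]))
print(P([.497,-.244,.0365]))"
```

```text
time: 21.12
position: [0.4222, -0.2424, 0.1017]
tool_rot: [0.054, 3.137, -0.006]
ft_force: [0.3, -0.4, 0.4]
grip_width: 0.348
grip_force: 0.0
shift [ -38.2 -104.4   54.7] turn 1.569 yaw 3.107 pos [ 0.4218 -0.2426  0.1011] z [ 0.003 -0.004 -1.   ] t 21.17 j [ 1.5   0.15 -1.09  1.95  0.15  1.12  1.89] w 0.349
knob shut [198. 458.] [200. 383.] handle top ends [443. 396.] [575. 478.]
[406. 412.]
```

View pics/p3.png

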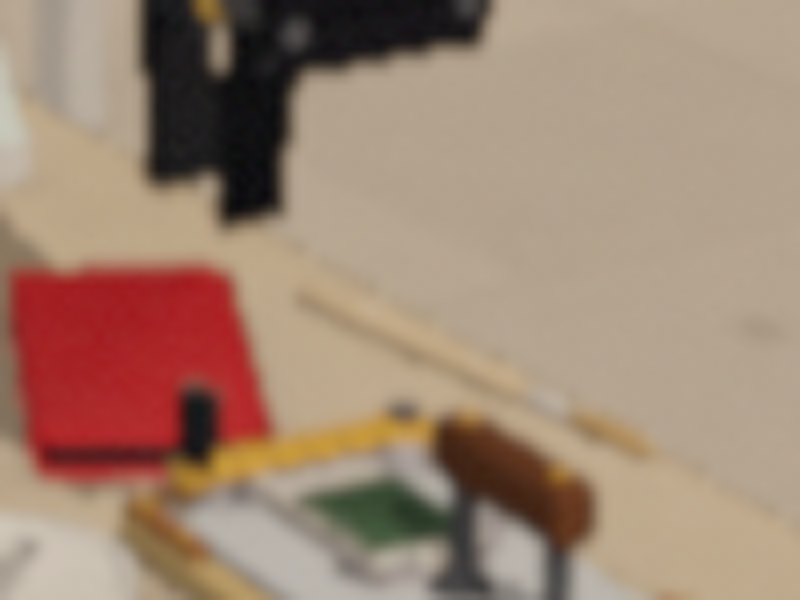

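The last view shows the latch shut. The knob is at (200,390–460) as predicted, the brass bar lies across the tile's bare end, and the tile sits flat in the pocket. Handle is at (515,452). Turn back and go over the handle.

```bash
python3 -m crank '[[[0,0,0,0.1,0],[0,0,0,0.12,0],[0,0,0,0.12,0],[0,0,0,0.12,0],[0,0,0,0.12,0],[0,0,0,0.12,0],[0,0,0,0.12,0],[0,0,0,0.12,0],[0,0,0,0.12,0],[0,0,0,0.12,0]]]' 45
python3 -m crank '[[[0,0,0,0.12,0],[0,0,0,0.12,0],[0,0,0,0.12,0],[0,0,0,0.029,0],[0,0,0,0,0]]]'
python3 -c "
from h import *
delta([.457,-.3485,.095],1.5375)"
```

```text
time: 22.0
position: [0.4194, -0.2411, 0.0973]
tool_rot: [-1.8, -2.573, 0.0]
ft_force: [0.2, -0.7, 0.3]
grip_width: 0.501
grip_force: 0.0
time: 22.42
position: [0.4194, -0.241, 0.0974]
tool_rot: [-2.258, -2.183, 0.001]
ft_force: [-0.5, -1.0, 0.8]
grip_width: 0.498
grip_force: 0.0
shift [-106.1   41.2    2.2] turn -0.0 yaw 1.537 pos [ 0.4194 -0.241   0.0974] z [-0.001  0.001 -1.   ] t 22.42 j [ 1.34  0.12 -0.91  1.95  0.1   1.12  0.35] w 0.498
```

```bash
python3 -m crank '[[[-12,5,0,0,0],[-22,8.5,0,0,0],[-25,10,0,0,0],[-25,10,0,0,0],[-15,5.5,0,0,0],[-7,2.2,0,0,0],[0,0,0,0,0]]]'
python3 -m crank '[[[0,0,10,0,0],[0,0,15,0,0],[0,0,15,0,0],[0,0,10,0,0],[0,0,5,0,0],[0,0,3,0,0],[0,0,0,0,0]]]'
python3 -c "
from h import *
delta([.457,-.3485,.026],1.5375)"
```

```text
time: 23.0
position: [0.4573, -0.3497, 0.0972]
tool_rot: [-2.258, -2.182, -0.001]
ft_force: [-0.4, 0.1, 0.1]
grip_width: 0.497
grip_force: 0.0
time: 23.58
position: [0.4575, -0.3479, 0.0398]
tool_rot: [-2.256, -2.185, 0.0]
ft_force: [0.9, -0.3, 0.0]
grip_width: 0.497
grip_force: 0.0
shift [-0.7 -0.5 13.8] turn 0.001 yaw 1.539 pos [ 0.4575 -0.3479  0.0398] z [-0.001  0.    -1.   ] t 23.58 j [ 1.28  0.41 -0.8   1.8   0.33  1.07  0.32] w 0.497
```

To limit tipping I grip the handle about 17 mm towards the carrier's middle (nearer its centre of mass), with strong grip.

```bash
python3 -m crank '[[[8,-0.5,0,0,0],[8,0,0,0,0],[0,0,6,0,0],[0,0,5,0,0],[0,0,2,0,0],[0,0,0,0,0],[0,0,0,0,0]]]'
python3 -m crank '[[[0,0,0,0,0.95],[0,0,0,0,0.95],[0,0,0,0,0.95],[0,0,0,0,0.95],[0,0,0,0,0.95],[0,0,0,0,0.95],[0,0,0,0,0.95],[0,0,0,0,0.95]]]' 58
```

```text
time: 24.17
position: [0.4576, -0.3328, 0.0269]
tool_rot: [-2.258, -2.184, 0.0]
ft_force: [-0.2, -0.0, -0.2]
grip_width: 0.5
grip_force: 0.0
time: 24.83
position: [0.4574, -0.3326, 0.0272]
tool_rot: [-2.257, -2.184, 0.001]
ft_force: [-0.4, 0.1, 1.5]
grip_width: 0.181
grip_force: 58.0
```

Handle gripped (15.7 mm, 58 N). Lift slowly.

```bash
python3 -m crank '[[[0,0,-1,0,0.95],[0,0,-2,0,0.95],[0,0,-3,0,0.95],[0,0,-3,0,0.95],[0,0,-3,0,0.95],[0,0,-3,0,0.95],[0,0,-3,0,0.95],[0,0,-2,0,0.95],[0,0,0,0,0.95]]]'
python3 -c "
from h import *
s=ctrl.get_state();print(s['torque'],s['ft_force']);im=get_image('side')
y=np.array([.033,1,0]);P=lambda p:proj(im,np.array(p)).round(1)
z=.0365+.020
print('knob pred',P([.421,-.2415,z]),P([.421,-.2415,z+.025]))
a=im['pixels'].astype(int);m=a[270:305,365:385].max(2)<70;v,u=np.nonzero(m);print('dark',u.mean()+365,v.min()+270,v.max()+270)"
```

```text
time: 25.58
position: [0.4582, -0.3328, 0.0478]
tool_rot: [2.257, 2.184, 0.0]
ft_force: [1.1, -0.3, -5.2]
grip_width: 0.179
grip_force: 58.0
[-0.10036854 -0.12121014 -0.01056347] [ 1.12086689 -0.28647978 -5.23361649]
knob pred [375.  289.8] [375.2 280.3]
dark 378.43859649122805 270 289
```

```bash
python3 -m crank '[[[0,0,-4,0,0.95],[0,0,-8,0,0.95],[0,0,-12,0,0.95],[0,0,-14,0,0.95],[0,0,-14,0,0.95],[0,0,-14,0,0.95],[0,0,-14,0,0.95],[0,0,-12,0,0.95],[0,0,-8,0,0.95],[0,0,-4,0,0.95]]]'
python3 -m crank '[[[0,0,-3,0,0.95],[0,0,-2,0,0.95],[0,0,0,0,0.95],[0,0,0,0,0.95],[0,0,0,0,0.95],[0,0,0,0,0.95],[0,0,0,0,0.95]]]'
python3 -c "
from h import *
delta([.457,-.3326,.152],1.5375)
s=ctrl.get_state();print(s['qd'].round(3),s['torque']);im=get_image('side');dz=s['position'][2]-.0272
o=np.array([.4584,-.3105,dz]);y=np.array([.033,1,0]);x=np.array([1,-.033,0])
a=im['pixels'].astype(int)
def blob(m,u0,v0,r):
    v,u=np.nonzero(m[v0-r:v0+r,u0-r:u0+r]);return len(u),(u.mean()+u0-r).round(1),(v.mean()+v0-r).round(1),(u.min()+u0-r,u.max()+u0-r,v.min()+v0-r,v.max()+v0-r)
k=proj(im,o-.04*x+.068*y+[0,0,.049]);print('knob pred',k.round(1),blob(a.max(2)<80,*k.round().astype(int),8))
t=proj(im,o+.026*y+[0,0,.030]);print('glaze pred',t.round(1),blob((a[...,1]-a[...,0]>8)&(a.max(2)<130),*t.round().astype(int),14))
for c in((-46,80),(-46,-80),(46,-80)):print('plate corner',proj(im,o+c[0]/1e3*x+c[1]/1e3*y+[0,0,.017]).round(1))
hs=cv2.cvtColor(im['pixels'],40).astype(int);w=((hs[...,1]<25)&(hs[...,2]>150)).astype(np.uint8);w[:,:355]=0;w[:215]=0;w[290:]=0;w[:,460:]=0
n,l,st,ce=cv2.connectedComponentsWithStats(w);i=1+st[1:,4].argmax();v,u=np.nonzero(l==i);print('plate',st[i],[(u[j],v[j]) for j in(u.argmin(),v.argmax(),u.argmax())])"
```

```text
time: 26.47
position: [0.4584, -0.333, 0.153]
tool_rot: [2.256, 2.183, -0.0]
ft_force: [0.1, -0.6, -5.3]
grip_width: 0.18
grip_force: 58.0
time: 27.05
position: [0.4576, -0.3324, 0.1558]
tool_rot: [-2.257, -2.184, 0.0]
ft_force: [0.8, -0.1, -6.2]
grip_width: 0.18
grip_force: 58.0
shift [-0.2 -0.6  3.8] turn 0.0 yaw 1.538 pos [ 0.4576 -0.3324  0.1558] z [-0.  0. -1.] t 27.05 j [ 1.33  0.27 -0.86  1.7   0.21  1.27  0.38] w 0.18
[ 0.001 -0.001 -0.    -0.002  0.001 -0.001  0.   ] [-0.04983467 -0.06736702  0.00116897]
knob pred [376. 243.] (32, np.float64(375.6), np.float64(243.6), (np.int64(374), np.int64(377), np.int64(240), np.int64(248)))
glaze pred [399.7 253.1] (54, np.float64(400.2), np.float64(253.9), (np.int64(393), np.int64(407), np.int64(251), np.int64(256)))
plate corner [370.9 254.5]
plate corner [408.9 276.6]
plate corner [443.  269.4]
plate [378 256  64  21 474] [(np.int64(378), np.int64(258)), (np.int64(411), np.int64(276)), (np.int64(441), np.int64(270))]
```

The carrier's corners, knob and glaze all fall within about 1 px of a level carrier raised 128 mm with the latch shut, and the arm is still. Handing in.

```bash
python3 -m crank '[[[0,0,0,0,0.95],[0,0,0,0,0.95],[0,0,0,0,0.95],[0,0,0,0,0.95],[0,0,0,0,0.95],[0,0,0,0,0.95]]]'
python3 -c "
from bench import job
print(job.close_job())"
```

```text
time: 27.6
position: [0.4578, -0.3326, 0.1562]
tool_rot: [2.258, 2.184, -0.0]
ft_force: [0.1, -0.1, -5.7]
grip_width: 0.179
grip_force: 58.0
the job is handed in; nothing more can be done
None
```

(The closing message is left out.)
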